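# Draw the deep-set bolt with the hooked rod

### The job

Take the hooked rod from its rest, reach it into the open tunnel of the grey bolt housing, hook the bolt's crossbar, and draw the bolt towards the mouth until it is hard on its stop, which is set differently each time; keep pulling it there with a steady 10 to 18 N (never over 22 N) for about half a second, so that it seats. Then unhook the rod without pushing the bolt back, lay it in both forks of its rest again and let go. Work the bolt only with the rod: no part of the robot itself may touch the housing, and leave the timer, the bottle, the beaker and the flask where they stand.

Things in the scene. Friction and masses are not known exactly. Their poses are not given: they have to be found in the camera images.
- hook: Loose hooked rod, 0.16 kg. Origin: middle of its black grip (90 long, 16 wide, 20 high; end flanges 20 wide, 24 high); x along the rod to the hook, z up. An 8 mm square steel bar runs along x from -94 to +174 mm. Centre of mass about x = +25 mm. The hook at the end goes down and then back towards the grip.
- hook_throat (a point): Middle of the hook's throat where a caught bar bears: 166 mm ahead of the rod's origin, 16 mm below it. Just beyond it is the 8 mm square shank, x = 166 to 174, down to z = -36 mm. The lip at its foot runs back from x = 174 to 152, z = -36 to -28 mm (rod's frame). The throat, z -28 to -4, opens towards the grip.
- rest: Fixed aluminium rest: base 190 x 60 x 8 mm, origin at the centre of its underside, x along it. At x = -75 and +75 stands a fork 10 mm thick: slot 14 mm wide, floor at z = 66, flared on top to about 45 mm, top at 95 mm. The rod's bar lies in both slots, grip between the forks, rod origin about x 0, y 0, z 70 mm, at the start with the hook at the +x end.
- housing: Fixed grey steel housing, 142 long (x), 132 wide over its feet, 146 high: a tunnel open only at its mouth. Origin on the worktop under the middle of the mouth; +x points into the tunnel. Inside 92 wide, ceiling at z = 140; a sill at the mouth up to z = 17, side rails up to z = 25 leave y -34 to 34 free; a strap hanging from the lid at x = 127 mm bounds the depth.
- bolt (a joint): How far the bolt has been drawn towards the mouth, m: 0 shut; it starts at 0 to 0.008. It slides along the housing's -x with about 3 N of friction (up to 5 N when drawn fast), no spring, and stays where it is left. A hard stop low in the tunnel ends its travel somewhere between 0.030 and 0.052; where is not told and must be felt: there the pull rises steeply.
- bolt_bar (a point): Centre of the bolt's crossbar, a round bar 7 mm thick along the housing's y, 52 mm over the worktop, 75 mm inside the mouth when shut, 23 to 45 on the stop. Between its two legs 44 mm are free; carriage below it up to z = 16. The hook goes in over the bar (its foot above z = 56), down behind it, and its lip passes under the bar when drawn back.
- timer: Bystander: flat white timer, 62 x 62 x 18 mm, origin at the centre of its underside.
- wash_bottle: Bystander: white wash bottle with a spout, 70 wide, 206 mm high, origin at the centre of its underside.
- beaker: Bystander: glass beaker, 74 wide, 90 mm high, origin at the centre of its underside.
- flask: Bystander: conical glass flask, 62 wide, 105 mm high, origin at the centre of its underside.

How it is judged:
By the outcome, as a careful person would: the job done as asked, in the order asked, and still so for the second after the job is handed in, with the robot touching nothing.
It also fails if it takes over 72 s, if anything falls off the work surface, if the arm or the gripper's body presses on something with over 40 N, if the wrist force passes 120 N, or if a joint passes its speed limit or range.

### The arm

A 6-joint arm with a two-finger parallel gripper is mounted at the origin on a cart in front of the work surface, level with it; the furniture and walls round the work are solid. World frame = base frame: x ahead of the robot, y to its left, z up, the work surface at z = 0. Lengths are in m, angles in rad, forces in N, time in s.
With the tool pointing down it reaches from about 0.325 to 0.9 m from the base axis. Payload 6.1 kg.
Tool frame: the origin (TCP) lies at the very end of the fingers, on their centre line; the grasp point (between the pads) lies 19 mm behind it; z points along the fingers, y is the line along which they close (so a half turn about z gives the same grasp; the last joint's range is limited). The gripper opens to 87 mm and grips with 3 to 60 N. Pads are 19 mm wide; open, the fingers measure 117 mm over their backs; the gripper's body (75 mm by 190 mm) begins 51 mm behind the grasp point.
Start: joints at [-1.366, 0.22, 1.526, -0, 1.395, -0.126], TCP at [0.203, -0.591, 0.199] pointing down, gripper open.
Joint ranges: [-2.98, 2.98], [-0.91, 2.08], [0.09, 2.57], [-1.24, 4.39], [0.2, 2.65], [-2.68, 2.68]. Speed limits (rad/s): [2.57, 2.57, 3.01, 3.14, 3.14, 3.14].

### API

Orientations are given as a 3x3 rotation matrix whose columns are the frame's x, y, z axes.
In Python, from plant import env gives the robot as it stands. Calls block until the motion is done:
- env.goto(position, orientation): joint-space move of the TCP to a pose.
- env.move_linear(position, rotation=None, vel=0.15): straight line of the TCP; rotation=None keeps the orientation; vel is the mean speed in m/s.
- env.goto_joints(angles): joint-space move.
- env.release() and env.close(): open the fingers fully, or close them until they stop; the grip force is fixed at half the most.
- env.wait(seconds).
- env.solve_ik(position, orientation): joint angles nearest the present ones, or None.
- env.sense(): the state.
- env.grab_frame(name): name is "scene" or "top" or "wrist"; returns (picture, depth): 400x640x3 uint8, red, green, blue; 400x640 float32, m along the optical axis (not along the pixel's ray), 0 where there is no reading.
- env.calibration(name): a dict with "fx", "fy", "cx", "cy" (pixels), "dist_coeffs" ([k1, k2, p1, p2, k3] as OpenCV has them; the pictures are not rectified), "rvec" (rotation vector, rad) and "tvec" (3), from world to camera coordinates, as OpenCV has them. Camera axes: x right, y down, z forward; pixel columns grow to the right and rows downward; lengths in m; the calibration is good to about 2 mm. A picture is of the moment at which its call begins: read the wrist's pose just before it. calibration takes no time and is no camera call; for the wrist camera it gives the pose at the moment of the call.
A pose or a line that the arm cannot do raises env.PlanningError and nothing moves.
- env.job_done(): hands the job in; it is judged then, once.
Trained networks look in the newest picture that a camera, given by its name, has taken for a name from the list of things; names that differ only in an ending like _2 or _b are one class to them, and where a whole thing is asked for, a point or a joint stands for the part that bears it (a point fixed in the world has none). Each returns a list of dicts, best first, with "conf" (0 to 1); they miss things now and then, are a little off and sometimes report something else, mostly with a low value. They report only what shows in the picture. A call takes as long as a camera call.
- env.find_in(camera, name): "xyz" ([x, y, z] in m, in world coordinates, good to about 4 mm: the middle of the surface that is visible of it).
- env.regions_of(camera, name): "region" (400x640 bool, what is visible of it).
The state is a dict: "time": time; "joint_positions": joint angles; "joint_velocities": joint speeds; "joint_efforts": joint torques, N m; "position": TCP position; "tcp_rot": TCP orientation; "ft_force": force on the tool from outside, world axes, zero at the start; "moment": the same for the moment, N m; "width": finger opening in m; "grasp_force": force on a finger pad.
Only numpy, scipy, OpenCV 4.12 (cv2) and the standard library are available. Lean on these libraries where they do the work, as an engineer would, in place of code of your own. Each camera call takes 0.05 s, during which the arm holds its last target. There are 200 camera calls.

## Working session

There is one attempt and no reset: what is moved stays moved. The work goes in short steps, each a Python script; the robot and the scene stay as the last script left them, time stands still between calls to the robot, and variables do not carry over. Pictures are saved under pics/ and viewed, at most 10 in all, crops included, and the job is handed in when it is done.

```bash
ls; mkdir -p pics; python3 - <<'E'
from plant import env
import cv2,numpy as np
ims=[]
for c in ("scene","top"):
    im,d=env.grab_frame(c); np.savez(f"pics/{c}.npz",im=im,d=d)
    cv2.imwrite(f"pics/{c}1.png",im[:,:,::-1])
    for n in ("hook","rest","housing","bolt_bar","timer","wash_bottle","beaker","flask"):
        print(c,n,[(np.round(r["xyz"],3).tolist(),round(r["conf"],2)) for r in env.find_in(c,n)[:2]])
    k=env.calibration(c);R=cv2.Rodrigues(np.array(k["rvec"]))[0];print(c,k["fx"],-R.T@np.array(k["tvec"]).ravel(),R[2])
s=env.sense();print(s["time"],s["tcp_rot"],s["ft_force"])
E
```

```text
pics
scene hook []
scene rest []
scene housing [([0.563, 0.377, 0.106], 0.8)]
scene bolt_bar []
scene timer [([0.507, 0.128, 0.015], 0.71)]
scene wash_bottle [([0.383, 0.474, 0.099], 0.77)]
scene beaker [([0.389, -0.016, 0.06], 0.61)]
scene flask []
scene 507.41860401256184 [-0.78246419  1.12576478  1.08638321] [ 0.66138636 -0.54129913 -0.51919489]
top hook [([0.465, -0.301, 0.073], 0.56), ([0.565, 0.35, 0.144], 0.41)]
top rest [([0.448, -0.297, 0.007], 0.66)]
top housing [([0.564, 0.349, 0.145], 0.66), ([0.447, -0.299, 0.008], 0.53)]
top bolt_bar []
top timer [([0.509, 0.12, 0.01], 0.74), ([0.567, 0.346, 0.148], 0.27)]
top wash_bottle [([0.391, 0.443, 0.13], 0.9)]
top beaker [([0.402, -0.026, 0.028], 0.83)]
top flask [([0.605, -0.172, 0.05], 0.56)]
top 496.7684821031699 [0.18352742 0.02975911 1.68765426] [ 0.19239256  0.02154029 -0.98108161]
0.9 [[ 9.45771407e-01  3.24832950e-01  2.00058608e-06]
 [ 3.24832950e-01 -9.45771407e-01  9.17708455e-06]
 [ 4.87311657e-06 -8.02956789e-06 -1.00000000e+00]] [-0.462862    0.39615203  0.3248289 ]
```

View pics/top1.png

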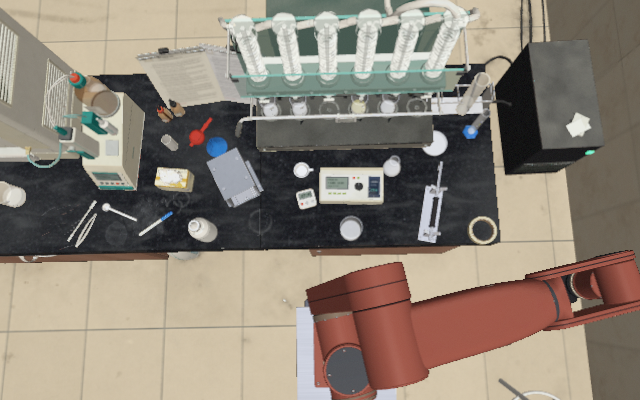

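View pics/scene1.png

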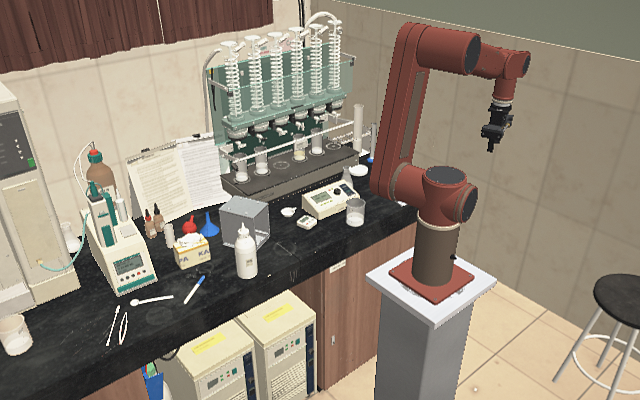

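```bash
cat > h.py <<'E'
import cv2,numpy as np
from plant import env
def cloud(d,k):
    h,w=d.shape; v,u=np.mgrid[:h,:w]
    K=np.array([[k["fx"],0,k["cx"]],[0,k["fy"],k["cy"]],[0,0,1]])
    p=cv2.undistortPoints(np.stack([u,v],-1).reshape(-1,1,2).astype(float),K,np.array(k["dist_coeffs"])).reshape(h,w,2)
    c=np.dstack([p*d[...,None],d])
    R=cv2.Rodrigues(np.array(k["rvec"],float))[0]
    w_=(c-np.array(k["tvec"],float).ravel())@R
    w_[d<=0]=np.nan
    return w_
def proj(P,k):
    K=np.array([[k["fx"],0,k["cx"]],[0,k["fy"],k["cy"]],[0,0,1]])
    return cv2.projectPoints(np.array(P,float).reshape(-1,3),np.array(k["rvec"],float),np.array(k["tvec"],float),K,np.array(k["dist_coeffs"]))[0].reshape(-1,2)
def rect(xy):
    return cv2.minAreaRect((xy*1000).astype(np.float32))
E
python3 - <<'E'
from h import *
z=np.load("pics/top.npz");k=env.calibration("top");W=cloud(z["d"],k)
def near(c,r,a,b):
    m=(np.hypot(W[...,0]-c[0],W[...,1]-c[1])<r)&(W[...,2]>a)&(W[...,2]<b);return W[m]
L=near((.565,.35),.13,.125,.17);print("lid",len(L),rect(L[:,:2]),cv2.boxPoints(rect(L[:,:2])).tolist(),np.median(L[:,2]))
B=near((.45,-.3),.2,.045,.12);m=B[:,:2].mean(0);u,s,vt=np.linalg.svd(B[:,:2]-m,full_matrices=False);t=(B[:,:2]-m)@vt[0];print("rod",len(B),m,vt[0],m+vt[0]*t.min(),m+vt[0]*t.max(),np.median(B[:,2]))
B=near((.45,-.3),.2,.004,.02);print("base",len(B),rect(B[:,:2]))
for n,c in dict(timer=(.509,.12),beaker=(.40,-.026),flask=(.605,-.172),bottle=(.391,.443)).items():
    q=near(c,.06,.006,.25);print(n,q.min(0),q.max(0))
q=near((.5,.1),.45,.02,.6)
a=cv2.resize(z["im"][140:250,190:280],None,fx=4,fy=4)
b=cv2.resize(np.load("pics/scene.npz")["im"][185:285,205:300],None,fx=4,fy=4)
c=cv2.resize(z["im"][140:250,405:475],None,fx=4,fy=4)
H=440;o=[np.pad(i,((0,H-i.shape[0]),(0,0),(0,0))) for i in (a[:, :360],b[:,:,:])]
cv2.imwrite("pics/crop1.png",np.hstack(o)[:,:,::-1])
cv2.imwrite("pics/crop2.png",c[:,:,::-1])
E
```

```text
lid 1444 ((573.6820678710938, 354.53240966796875), (144.13853454589844, 107.1805191040039), 26.227256774902344) [[485.34918212890625, 370.7557067871094], [532.7157592773438, 274.6095886230469], [662.0149536132812, 338.3091125488281], [614.6483764648438, 434.4552307128906]] 0.14542683779447307
rod 649 [ 0.49668856 -0.25347688] [-0.66046435 -0.7508574 ] [ 0.58443838 -0.15371736] [ 0.41139695 -0.35044174] 0.07355226172094757
base 1577 ((497.191162109375, -301.69354248046875), (394.04107666015625, 300.4963073730469), 88.78495025634766)
timer [0.45955667 0.06133445 0.00603379] [0.55818006 0.1695949  0.05667242]
beaker [ 0.35030713 -0.078427    0.00601   ] [0.45589053 0.03083881 0.1001367 ]
flask [ 0.55351774 -0.23088248  0.00602175] [ 0.64384912 -0.11228836  0.11240458]
bottle [0.35637705 0.38579497 0.00608401] [0.44583833 0.48802536 0.20541557]
```

View pics/crop1.png

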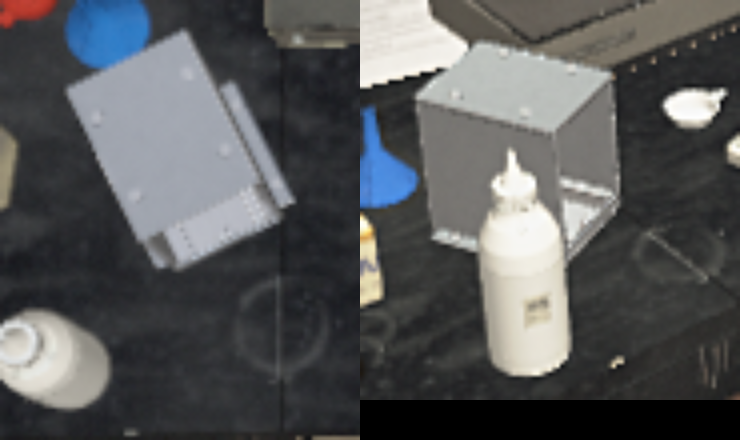

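View pics/crop2.png

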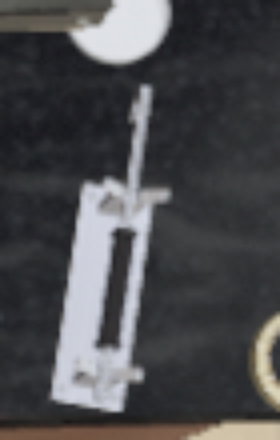

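```bash
cat >> h.py <<'E'
def down(yaw):
    # tool down, tool x along rod direction 'yaw'
    c,s=np.cos(yaw),np.sin(yaw)
    return np.array([[c,s,0],[s,-c,0],[0,0,-1.]])
def fitrod(W,zlo=.062,zhi=.1,ylim=-.22):
    m=(W[...,2]>zlo)&(W[...,2]<zhi)&(W[...,1]<ylim)&(W[...,1]>-.42)&(W[...,0]>.3)&(W[...,0]<.66)
    P=W[m]
    vx,vy,x0,y0=cv2.fitLine(P[:,:2].astype(np.float32),cv2.DIST_HUBER,0,.002,.001).ravel()
    if vx<0: vx,vy=-vx,-vy
    d=np.array([vx,vy]);t=(P[:,:2]-[x0,y0])@d;e=(P[:,:2]-[x0,y0])@[-vy,vx];k=abs(e)<.007
    t0,t1=np.percentile(t[k],[.5,99.5]);c=np.array([x0,y0])
    return np.arctan2(vy,vx),c+d*t0,c+d*t1,k.sum(),len(P),np.median(P[k][:,2])
E
python3 - <<'E'
from h import *
z=np.load("pics/top.npz");W=cloud(z["d"],env.calibration("top"))
y,a,b,n,N,zm=fitrod(W);print(y,a,b,np.linalg.norm(b-a),n,N,zm)
o=b-(b-a)/np.linalg.norm(b-a)*.174;print("origin",o)
q=np.array(env.sense()["joint_positions"])
R=down(y);s=np.array([*(a+b)/2-.03*np.array([np.cos(y),np.sin(y)]),.38])
try: sol=env.solve_ik(s,R);print(sol)
except Exception as e: print(e)
R2=down(y+np.pi);print("flip",env.solve_ik(s,R2))
hy=np.radians(26.2);print("at housing",env.solve_ik(np.array([.447,.292,.06]),down(hy)),env.solve_ik(np.array([.447,.292,.06]),down(hy+np.pi)))
t=env.sense()["time"];env.goto(s,R);print(env.sense()["time"]-t)
k=env.calibration("wrist");im,d=env.grab_frame("wrist");W=cloud(d,k);np.savez("pics/w1.npz",im=im,d=d,W=W)
Rk=cv2.Rodrigues(np.array(k["rvec"]))[0];print(-Rk.T@np.array(k["tvec"]).ravel(),Rk[2])
y,a,b,n,N,zm=fitrod(W);print(y,a,b,np.linalg.norm(b-a),n,N,zm)
cv2.imwrite("pics/w1.png",im[:,:,::-1])
E
```

```text
-0.20336236 [ 0.35395051 -0.28272649] [ 0.61238512 -0.33601906] 0.26387221379951775 280 409 0.07588760021052687
origin [ 0.44197073 -0.3008774 ]
[-7.33712193e-01 -2.32776280e-02  1.45656073e+00 -4.44089210e-16
  1.70830955e+00  1.04044650e+00]
flip [-7.33712193e-01 -2.32776280e-02  1.45656073e+00 -4.44089210e-16
  1.70830955e+00 -2.10114614e+00]
at housing [ 4.30902817e-01  1.51058309e-01  1.88433775e+00 -4.44089210e-16
  1.10619659e+00  1.54442288e+00] [ 4.30902817e-01  1.51058309e-01  1.88433775e+00 -4.44089210e-16
  1.10619659e+00 -1.59716977e+00]
1.5583
[ 0.53410297 -0.32025041  0.5650315 ] [-0.28718794  0.0597157  -0.95601105]
-0.2033216 [ 0.35921913 -0.2827178 ] [ 0.61608927 -0.33567684] 0.26227262677951246 974 1354 0.07583108198396027
```

View pics/w1.png

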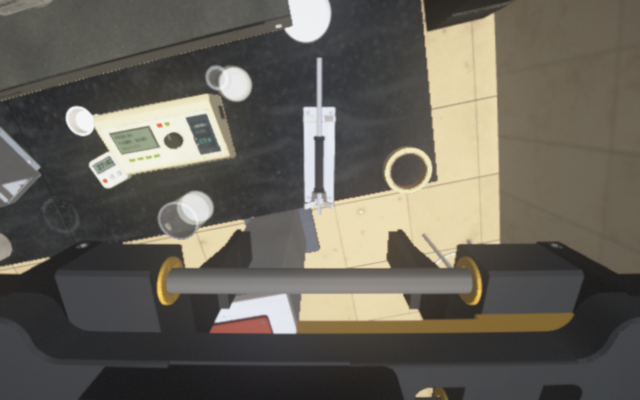

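```bash
python3 - <<'E'
from h import *
z=np.load("pics/w1.npz");W=z["W"];im=z["im"]
y,a,b,n,N,zm=fitrod(W);u=np.array([np.cos(y),np.sin(y)]);v=np.array([-u[1],u[0]])
r=W[...,:2]-a;t=r@u;e=r@v-0
m=(abs(e)<.012)&(W[...,2]>.065)&(W[...,2]<.095)&(im.max(-1)<70)&(t>0)&(t<.27)
tg=np.percentile(t[m],[2,98]);print("grip",tg,tg.mean(),m.sum(),np.median(W[m][:,2]))
tc=tg.mean() if .07<np.ptp(tg)<.1 else .092
o=a+u*tc;print("origin",o,"tip err",np.linalg.norm(b-o))
g=o-.015*u;R=down(y)
np.save("rest.npy",[*o,y])
s=env.sense();print("f0",s["ft_force"])
env.move_linear([*g,.13],R,vel=.25)
env.move_linear([*g,.051],R,vel=.1)
env.close();s=env.sense();print(s["time"],s["width"],s["grasp_force"],s["ft_force"],s["moment"])
env.move_linear([*g,.20],R,vel=.15);s=env.sense();print(s["time"],s["width"],s["ft_force"],s["moment"])
k=env.calibration("wrist");im,d=env.grab_frame("wrist");W=cloud(d,k);cv2.imwrite("pics/w2.png",im[:,:,::-1])
r=W[...,:2]-o;t=r@u;e=r@v;m=(abs(e)<.02)&(W[...,2]>.12)&(t>.04)&(t<.25)
for q in np.arange(.05,.2,.015):
    mm=m&(abs(t-q)<.0075)
    if mm.any(): print(round(q,3),mm.sum(),np.median(e[mm]),np.percentile(W[mm][:,2],[5,50,95]))
print("tmax",t[m].max())
E
```

```text
grip [0.13461014 0.1347123 ] 0.13466121995507657 2 0.07952080057038075
origin [ 0.44932405 -0.30129477] tip err 0.17027262836470763
f0 [ 0.01470217  0.44555018 -0.05143337]
5.75 0.01528165368851226 29.98924881219864 [-0.6252536  -0.62064758 -0.25509735] [-0.07148577  0.07189161 -0.07145886]
6.8917 0.015445055069581718 [-0.63559014  0.58805564 -1.16235728] [ 0.03108008  0.11380929 -0.01550968]
0.05 684 0.0006589538731899556 [0.21912272 0.2281567  0.23023464]
0.065 403 0.0006642189203691675 [0.22018937 0.22144196 0.22261135]
0.08 445 0.0006696300483322155 [0.22025788 0.22144407 0.22262319]
0.095 456 0.0006764461049844103 [0.22019863 0.22128478 0.22252417]
0.11 497 0.0006815568745639476 [0.2198544  0.22121104 0.22249741]
0.125 163 0.00018118542728313497 [0.21987087 0.22107486 0.22239182]
tmax 0.12207031426471991
```

View pics/w2.png

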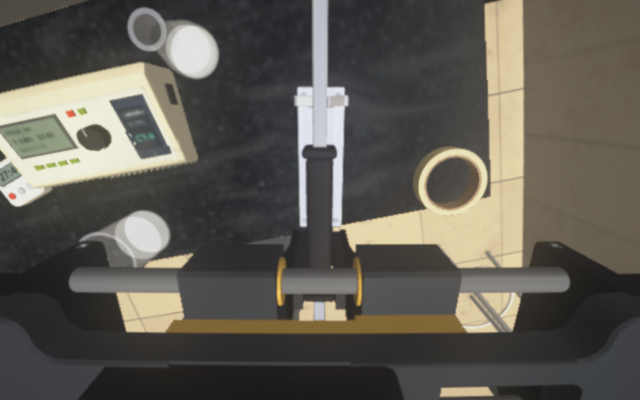

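```bash
python3 - <<'E'
from h import *
z=np.load("pics/top.npz");T=cloud(z["d"],env.calibration("top"))
for y0 in np.arange(-.4,.3,.1):
    m=(T[...,0]>.3)&(T[...,0]<.68)&(T[...,1]>y0)&(T[...,1]<y0+.1);print(round(y0,1),T[m][:,2].max(),end="; ")
h=np.array([.509,.323]);hy=np.radians(26.2);u=np.array([np.cos(hy),np.sin(hy)])
env.goto([.39,-.2,.30],down(-.1))
env.goto([.40,.02,.30],down(.15))
env.goto([*(h-.08*u),.30],down(hy))
s=env.sense();print(s["time"],s["position"],s["ft_force"],s["moment"])
k=env.calibration("wrist");im,d=env.grab_frame("wrist");W=cloud(d,k);np.savez("pics/w3.npz",im=im,d=d,W=W);cv2.imwrite("pics/w3.png",im[:,:,::-1])
L=W[(W[...,2]>.138)&(W[...,2]<.155)];L=L[np.hypot(*(L[:,:2]-[.57,.354]).T)<.13]
r=rect(L[:,:2]);print(len(L),np.median(L[:,2]),r,cv2.boxPoints(r).tolist())
v=np.array([-u[1],u[0]]);q=W[...,:2]-s["position"][:2];t=q@u;e=q@v
m=(abs(e)<.012)&(W[...,2]>.3)&(t>0)
for a in np.arange(.03,.16,.004):
    mm=m&(abs(t-a)<.002)
    if mm.any(): print(round(a,3),round(np.median(W[mm][:,2]),4),round(np.median(e[mm]),4),end=" | ")
E
```

```text
-0.4 0.12018965973040807; -0.3 0.1323255041393441; -0.2 0.12955864433280023; -0.1 0.12595024345820258; -0.0 0.12625837135992565; 0.1 0.12924894143115684; 0.2 0.1526500748385334; 9.5167 [0.43782334 0.28623012 0.29986364] [-0.55130575 -0.21734539 -1.37744926] [-0.01810248  0.05236388  0.00060794]
9047 0.14659537031245504 ((564.757080078125, 349.0760192871094), (111.94315338134766, 108.38832092285156), 25.97001838684082) [[490.70562744140625, 373.2878112792969], [538.1690063476562, 275.8442077636719], [638.8085327148438, 324.8642272949219], [591.3451538085938, 422.3078308105469]]
0.03 0.4136 0.0009 | 0.034 0.4093 0.0005 | 0.038 0.3299 0.0061 | 0.042 0.329 -0.0009 | 0.046 0.3289 -0.0009 | 0.05 0.3288 -0.0009 | 0.054 0.3289 -0.0003 | 0.058 0.3295 -0.0009 | 0.062 0.3303 -0.0009 | 0.066 0.3228 -0.0004 | 0.07 0.3227 -0.0004 | 0.074 0.3228 -0.0009 | 0.078 0.3229 -0.0009 | 0.082 0.3228 -0.0009 | 0.086 0.3226 -0.001 | 0.09 0.3227 -0.001 | 0.094 0.3229 -0.001 | 0.098 0.3229 -0.001 | 0.102 0.3227 -0.001 | 0.106 0.3226 -0.001 | 0.11 0.3226 -0.001 | 0.114 0.3227 -0.001 | 0.118 0.3226 -0.001 | 0.122 0.3227 -0.001 | 0.126 0.3225 -0.001 | 0.13 0.3226 -0.0013 | 0.134 0.3224 -0.0015 | 0.138 0.3225 -0.0013 |
```

View pics/w3.png

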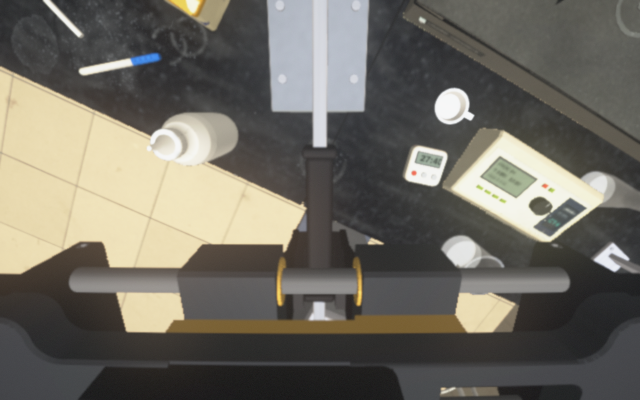

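```bash
cat >> h.py <<'E'
H=np.array([.5135,.324]);HY=np.radians(26.0);U=np.array([np.cos(HY),np.sin(HY)]);RH=down(HY)
def at(o,z): # rod origin at housing x=o, height z -> TCP
    return [*(H+(o-.019)*U),z-.0187]
def f():
    s=env.sense();F=np.array(s["ft_force"]);return F[:2]@U,F[:2]@[-U[1],U[0]],F[2],s["time"]
E
python3 - <<'E'
from h import *
p=lambda n:print(n,np.round(f(),2))
env.goto(at(-.205,.32),RH)
env.move_linear(at(-.205,.105),RH,vel=.2);p("pre")
env.move_linear(at(-.13,.105),vel=.12);p("in1")
env.move_linear(at(-.062,.105),vel=.1);p("in2")
for z in (.095,.085,.075,.063):
    env.move_linear(at(-.062,z),vel=.06);p(z)
    if f()[2]>5: break
else:
  for o in (-.072,-.080):
    env.move_linear(at(o,.063),vel=.05);p(o)
s=env.sense();print(s["width"],s["moment"])
E
```

```text
pre [-0.6   0.37 -1.41 11.41]
in1 [-0.53 -0.37 -2.07 12.18]
in2 [ 0.52 -0.3  -0.84 13.02]
0.095 [-0.78  0.63 -0.93 13.33]
0.085 [-0.35  0.34 -1.6  13.65]
0.075 [-0.91 -0.05 -0.58 13.97]
0.063 [-0.75 -0.51 -0.17 14.32]
-0.072 [-0.32  0.43 -1.52 14.67]
-0.08 [-0.33 -0.07 -1.75 14.98]
0.015566537200756257 [ 0.02501091  0.0348859  -0.04050686]
```

```bash
cat >> h.py <<'E'
def favg(n=4):
    a=[]
    for _ in range(n): a.append(f()[0]);env.wait(.02)
    return np.mean(a),np.max(a)
E
python3 - <<'E'
from h import *
o=-.080;log=[]
while o>-.150:
    F=f()[0]
    if F>5: F=favg()[0]
    if F>5.5: break
    o-= .002 if o>-.112 else .0006
    env.move_linear(at(o,.063),vel=.02)
    log.append((round(o*1e3,1),round(f()[0],1)))
print(log);print(o,favg(),f(),env.sense()["position"],at(o,.063))
E
```

```text
[(-82.0, np.float64(0.4)), (-84.0, np.float64(-0.2)), (-86.0, np.float64(-0.6)), (-88.0, np.float64(0.2)), (-90.0, np.float64(3.6)), (-92.0, np.float64(2.1)), (-94.0, np.float64(2.0)), (-96.0, np.float64(1.5)), (-98.0, np.float64(1.5)), (-100.0, np.float64(1.9)), (-102.0, np.float64(1.9)), (-104.0, np.float64(2.3)), (-106.0, np.float64(2.5)), (-108.0, np.float64(2.8)), (-110.0, np.float64(0.9)), (-112.0, np.float64(2.6)), (-112.6, np.float64(2.0)), (-113.2, np.float64(2.9)), (-113.8, np.float64(2.7)), (-114.4, np.float64(3.0)), (-115.0, np.float64(2.2)), (-115.6, np.float64(3.1)), (-116.2, np.float64(2.6)), (-116.8, np.float64(2.9)), (-117.4, np.float64(2.9)), (-118.0, np.float64(3.4)), (-118.6, np.float64(3.1)), (-119.2, np.float64(2.5)), (-119.8, np.float64(3.2)), (-120.4, np.float64(2.1)), (-121.0, np.float64(3.7)), (-121.6, np.float64(2.8)), (-122.2, np.float64(1.6)), (-122.8, np.float64(3.6)), (-123.4, np.float64(3.0)), (-124.0, np.float64(1.9)), (-124.6, np.float64(2.9)), (-125.2, np.float64(2.7)), (-125.8, np.float64(2.6)), (-126.4, np.float64(2.0)), (-127.0, np.float64(2.1)), (-127.6, np.float64(1.9)), (-128.2, np.float64(2.2)), (-128.8, np.float64(2.6)), (-129.4, np.float64(3.1)), (-130.0, np.float64(4.9)), (-130.6, np.float64(6.7))]
-0.1306 (np.float64(6.480087589211233), np.float64(7.0006195791411905)) (np.float64(6.282712758429989), np.float64(0.37492645260444657), np.float64(-1.5055453287144573), 26.8583) [0.38006394 0.25886794 0.04477707] [np.float64(0.3790404106736446), np.float64(0.258419676440354), 0.0443]
```

```bash
python3 - <<'E'
from h import *
o=-.1306;log=[]
while o>-.140:
    F=favg()[0];log.append(round(F,1))
    if F>13.3: break
    o-= .0006 if F<11 else .0003
    env.move_linear(at(o,.063),vel=.01)
print(o,log)
h=[]
for i in range(10):
    env.wait(.1);h.append(round(favg(2)[0],1))
    if h[-1]<12: o-=.0003;env.move_linear(at(o,.063),vel=.01)
print(h,o,f(),env.sense()["width"],env.sense()["moment"])
E
```

```text
-0.13389999999999994 [np.float64(5.9), np.float64(7.7), np.float64(8.9), np.float64(10.4), np.float64(11.5), np.float64(12.5), np.float64(12.7), np.float64(13.9)]
[np.float64(13.7), np.float64(13.4), np.float64(13.8), np.float64(13.7), np.float64(13.6), np.float64(13.9), np.float64(13.4), np.float64(13.6), np.float64(13.5), np.float64(13.6)] -0.13389999999999994 (np.float64(13.168413061834318), np.float64(-0.22572155676220582), np.float64(-3.529560045920379), 30.475) 0.015288450238108679 [ 1.02143054 -2.04076653  0.00319671]
```

```bash
cat >> h.py <<'E'
def prof(yaw=None):
    s=env.sense();W=cloud(env_d(),env.calibration("wrist"));R=np.array(s["tcp_rot"]);u=R[:2,0];v=np.array([-u[1],u[0]])
    q=W[...,:2]-s["position"][:2];t=q@u;e=q@v;z=W[...,2]-s["position"][2]
    m=(abs(e)<.012)&(z>.005)&(z<.06)
    out=[]
    for a in np.arange(.054,.15,.004):
        mm=m&(abs(t-a)<.002)
        if mm.sum()>5: out.append((round(a,3),round(float(np.median(z[mm]))*1e3,1),round(float(np.median(e[mm]))*1e3,1)))
    return out
def env_d(): return env.grab_frame("wrist")[1]
E
python3 - <<'E'
from h import *
print(prof())
env.move_linear(at(-.1310,.063),vel=.02);print(favg(),f())
env.move_linear(at(-.1285,.063),vel=.02);print(favg(),f())
print(prof())
E
```

```text
[(np.float64(0.054), 28.5, -0.8), (np.float64(0.058), 29.5, -0.8), (np.float64(0.062), 30.1, -0.8), (np.float64(0.066), 22.5, -0.5), (np.float64(0.07), 22.4, -0.5), (np.float64(0.074), 22.2, -0.5), (np.float64(0.078), 22.4, -0.5), (np.float64(0.082), 22.1, -0.8), (np.float64(0.086), 22.2, -0.8), (np.float64(0.09), 22.2, -0.8), (np.float64(0.094), 22.3, -0.8), (np.float64(0.098), 22.2, -0.8), (np.float64(0.102), 22.1, -0.8), (np.float64(0.106), 21.9, -0.8), (np.float64(0.11), 21.9, -0.8), (np.float64(0.114), 21.7, -0.8), (np.float64(0.118), 21.8, -0.8), (np.float64(0.122), 22.0, -0.8), (np.float64(0.126), 21.7, -0.8), (np.float64(0.13), 21.7, -0.8), (np.float64(0.134), 21.5, -0.8), (np.float64(0.138), 21.4, -0.8)]
(np.float64(6.839318073521163), np.float64(7.124796976068581)) (np.float64(7.793048142836545), np.float64(0.21154366968049612), np.float64(-1.8068625020192228), 30.8833)
(np.float64(0.8470937865815393), np.float64(1.1463058320441473)) (np.float64(1.4367901827498302), np.float64(0.18258242428526777), np.float64(-1.5524363819540303), 31.225)
[(np.float64(0.054), 29.0, -0.8), (np.float64(0.058), 29.8, -0.8), (np.float64(0.062), 30.5, -0.8), (np.float64(0.066), 23.0, -0.3), (np.float64(0.07), 23.0, -0.8), (np.float64(0.074), 22.9, -0.8), (np.float64(0.078), 22.8, -0.8), (np.float64(0.082), 22.9, -0.8), (np.float64(0.086), 22.9, -0.8), (np.float64(0.09), 22.9, -0.8), (np.float64(0.094), 22.9, -0.8), (np.float64(0.098), 22.9, -0.8), (np.float64(0.102), 22.9, -0.8), (np.float64(0.106), 22.9, -0.8), (np.float64(0.11), 22.8, -0.8), (np.float64(0.114), 22.7, -0.8), (np.float64(0.118), 22.6, -0.8), (np.float64(0.122), 22.8, -1.1), (np.float64(0.126), 22.6, -0.8), (np.float64(0.13), 22.7, -1.3), (np.float64(0.134), 22.7, -1.3), (np.float64(0.138), 22.7, -0.8)]
```

```bash
python3 - <<'E'
from h import *
p=lambda n:print(n,np.round(f(),2))
for o in (-.118,-.108,-.098): env.move_linear(at(o,.063),vel=.04);p(o)
for z in (.070,.078,.086,.095,.107):
    env.move_linear(at(-.098,z),vel=.06);p(z)
    if abs(f()[2]+1.2)>4: print("CONTACT");break
else:
    env.move_linear(at(-.13,.107),vel=.08);p("out1")
    env.move_linear(at(-.21,.107),vel=.12);p("out2")
    env.move_linear(at(-.21,.32),vel=.25)
    env.goto([.40,.02,.30],down(.15))
    env.goto([.39,-.2,.30],down(-.1))
    ox,oy,y=np.load("rest.npy");g=np.array([ox,oy])-.015*np.array([np.cos(y),np.sin(y)])
    env.goto([*g,.20],down(y));p("over rest");print(prof()[3::6])
E
```

```text
-0.118 [ 0.31  0.69 -1.17 31.69]
-0.108 [ 0.41 -0.1  -1.27 32.09]
-0.098 [ 4.100e-01 -1.000e-02 -1.080e+00  3.249e+01]
0.07 [ 0.83 -0.07 -0.57 32.76]
0.078 [ 0.53  0.11 -0.85 33.04]
0.086 [-0.11  0.93 -1.07 33.33]
0.095 [ 0.64  0.45 -0.79 33.62]
0.107 [ 0.18 -0.26 -1.14 33.98]
out1 [ 0.34  0.34 -2.02 34.52]
out2 [ 3.100e-01 -6.900e-01 -2.000e-02  3.534e+01]
over rest [ 0.46  0.28 -0.53 38.76]
[(np.float64(0.066), 24.3, -0.0), (np.float64(0.09), 24.1, -0.0), (np.float64(0.114), 24.1, 0.0), (np.float64(0.138), 23.9, 0.0)]
```

```bash
python3 - <<'E'
from h import *
p=lambda n:print(n,np.round(env.sense()["ft_force"],2),np.round(env.sense()["position"],4))
ox,oy,y=np.load("rest.npy");g=np.array([ox,oy])-.015*np.array([np.cos(y),np.sin(y)]);R=down(y)
env.wait(.2);print(prof()[3::6])
env.move_linear([*g,.09],R,vel=.15);p(.09)
for z in (.075,.065,.058,.055,.053,.0515,.0505):
    env.move_linear([*g,z],R,vel=.04);p(z)
    if env.sense()["ft_force"][2]>3: break
env.release();p("rel")
env.move_linear([*g,.13],R,vel=.12)
m=(.448-.03,-.301)
env.move_linear([g[0],g[1],.38],R,vel=.3)
k=env.calibration("wrist");im,d=env.grab_frame("wrist");W=cloud(d,k);cv2.imwrite("pics/w4.png",im[:,:,::-1])
print(fitrod(W));print(env.sense()["time"])
E
```

```text
[(np.float64(0.066), 22.9, 0.7), (np.float64(0.09), 22.8, 0.1), (np.float64(0.114), 22.7, 0.1), (np.float64(0.138), 22.3, 0.1)]
0.09 [-0.67 -0.16 -0.37] [ 0.4352 -0.2988  0.0909]
0.075 [ 0.65  0.26 -1.32] [ 0.4345 -0.2981  0.0747]
0.065 [-0.33 -0.82 -1.23] [ 0.4343 -0.298   0.0645]
0.058 [-0.05 -0.02 -1.07] [ 0.4344 -0.298   0.0575]
0.055 [ 0.04  0.63 -0.96] [ 0.4345 -0.2981  0.0548]
0.053 [-0.02  0.4  -0.6 ] [ 0.4346 -0.2982  0.0529]
0.0515 [ 0.3  -0.64 -0.72] [ 0.4346 -0.2983  0.0515]
0.0505 [-1.78  0.8   3.69] [ 0.4348 -0.2984  0.051 ]
rel [-0.33 -0.02  0.77] [ 0.4346 -0.2983  0.0505]
(np.float32(-0.20015799), array([ 0.35929278, -0.2818392 ]), array([ 0.61808249, -0.33434103]), np.int64(1083), 1427, np.float64(0.07600674824789339))
45.375
```

View pics/w4.png

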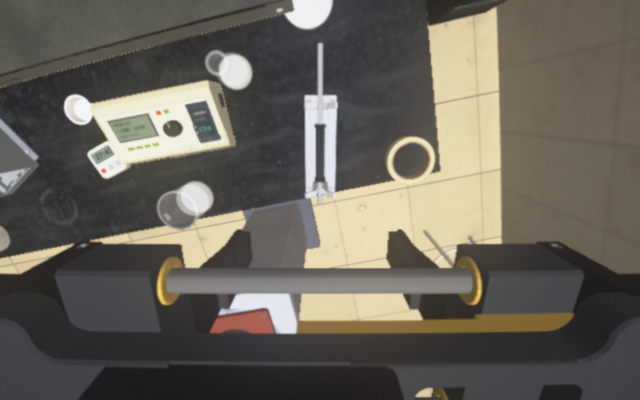

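The picture shows the rod back in both forks: hook tip at (320,45), grip at (320,125–190). It sits at the same height as at the start, and the bystanders have not moved. I'm handing the job in.

```bash
python3 -c "
from plant import env
print(env.job_done())"
```

```text
the job is handed in; nothing more can be done
None
```

I drew the bolt onto its stop and held it at about 13.6 N for over a second, unhooked with no sign of the bolt being pushed back, laid the rod in both forks, let go and handed the job in at about 45 s.

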